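# Fit the large reamer on the citrus juicer and hold its speed paddle half way

## Robot

A 6-joint arm with a two-finger parallel gripper is mounted at the origin on a cart in front of the work surface, level with it; the furniture and walls round the work are solid. World frame = base frame: x ahead of the robot, y to its left, z up, the work surface at z = 0. Lengths are in m, angles in rad, forces in N, time in s.
With the tool pointing down it reaches from about 0.3 to 0.85 m from the base axis. Payload 5.4 kg.
Tool frame: the origin (TCP) lies at the very end of the fingers, on their centre line; the grasp point (between the pads) lies 19 mm behind it (arm.pinch_z is the z of the grasp point in the tool frame, in m); z points along the fingers, y is the line along which they close (so a half turn about z gives the same grasp; the last joint's range is limited). The gripper opens to 85 mm and grips with 20 to 120 N. Pads are 22 mm wide; open, the fingers measure 114 mm over their backs; the gripper's body (76 mm by 85 mm) begins 54 mm behind the grasp point. The pads swing forward as they close: fully open they stand 13 mm farther back than shut.
Start: joints at [-1.347, 0.158, 1.597, -0, 1.386, -0.21], TCP at [0.242, -0.522, 0.231] pointing down, gripper open.
Joint ranges: [-2.91, 2.91], [-0.94, 2.29], [0.18, 2.7], [-1.29, 4.43], [0.17, 2.64], [-3, 3]. Speed limits (rad/s): [2.57, 2.57, 3.14, 3.14, 3.14, 3.14].

## Interface

Orientations are given as a rotation vector (axis times angle).
In Python, from workcell import sensors, vision, job, nets, arm gives the robot as it stands. The module is installed in compiled form; this text tells all that it offers.
- The arm moves only by the tool jog_arm, never from a script. Its argument "moves" is a list of rows, each a list of 3 entries, a list of its own where there are three numbers: the opening, from -1 (shut) to 1 (fully open), then the shift along the tool's x, y, z normalised to -1 to 1, where 1 is 25 cm, then the turn about the tool's z normalised to -1 to 1, where 1 is 180 degrees. In form: [[gripper, [x, y, z], turn], ...]. A call has 1 to 20 rows; each row is the pose to reach, as a shift and turn from the pose commanded when the call began, along the tool's axes at that moment, turning the shorter way round; what a row does not reach only later rows make up. A row lasts 1/10 s, in which the tool goes at most 50 mm and 8.59 degrees, less where a joint would pass 70% of its speed; a pose out of reach is approached as far as the arm can. A call with a number of a shift or a turn outside -1 to 1 is refused whole. A call with a gripper value outside its range is refused whole. The fingers move at their own pace and stop on an object; "squeeze" is the grip in N (left out, the last holds). Time passes only in rows, so rows that repeat a pose let the fingers close. It gives the time, the measured TCP pose, the force, the opening and the grip force at its end, in the units of the state.
- sensors.observe(): the state, without advancing time (a new reading comes with each control period).
- vision.grab_frame(name): name is "side" or "top" or "wrist"; returns the picture (384x512x3 uint8, red, green, blue); there is no depth.
- vision.camera_info(name): a dict with "fx", "fy", "cx", "cy" (pixels), "rvec" (rotation vector, rad) and "tvec" (3), from world to camera coordinates, as OpenCV has them; the wrist camera has in their place "T_tool_cam" (4x4, takes a point from camera to tool coordinates, whose origin is the TCP and whose axes are the flange's). Camera axes: x right, y down, z forward; pixel columns grow to the right and rows downward; lengths in m; the calibration is good to about 2 mm. A picture is of the moment at which its call begins: read the wrist's pose just before it. camera_info takes no time and is no camera call.
- job.sign_off(): hands the job in; it is judged then, once.
Trained networks look in the newest picture that a camera, given by its name, has taken for a name from the list of things; names that differ only in an ending like _2 or _b are one class to them, and where a whole thing is asked for, a point or a joint stands for the part that bears it (a point fixed in the world has none). Each returns a list of dicts, best first, with "conf" (0 to 1); they miss things now and then, are a little off and sometimes report something else, mostly with a low value. They report only what shows in the picture. A call takes as long as a camera call. They do not tell look-alikes from the thing itself.
- nets.spot_in(camera, query): "location" ([column, row] in pixels, amid what is visible of it).
- nets.cut_out(camera, query): "pixels" (384x512 bool, what is visible of it) and "location" ([column, row] in pixels, amid what is visible of it).
The state is a dict: "t": time; "q": joint angles; "qd": joint speeds; "joint_torque": joint torques, N m; "eef_pos": TCP position; "ee_rot": TCP orientation; "wrist_force": force on the tool from outside, world axes, zero at the start; "ft_torque": the same for the moment, N m; "opening": finger opening in m; "gripper_force": force on a finger pad.
Only numpy, scipy, OpenCV 4.12 (cv2) and the standard library are available. Lean on these libraries where they do the work, as an engineer would, in place of code of your own. Each camera call takes 0.05 s, during which the arm holds its last target. There are 200 camera calls.

## Task

Get the citrus juicer running at slow speed for oranges: push the larger of the two white reamers fully down onto the juicer's drive spigot and let go of it. Only then press the spring-loaded metal paddle on the juicer with the fingers to half of its travel and keep it there; the program finishes while still holding the paddle half way down. Leave the small reamer, the glass tumbler, the jar and the fork where they are.

Things in the scene. Friction and masses are not known exactly. Their poses are not given: they have to be found in the camera images.
- large_reamer_center (a point): Centre (half-way up, on the axis) of the large reamer: a loose white plastic citrus cone standing upright on the worktop right or left of the juicer (the small one at the other place), 72 mm high. z up to the cone's tip; round, yaw does not matter. Grasp its tube about 30 mm above the lower rim. Once seated on the juicer this point is 36 mm above spigot_seat.
- large_reamer: The large reamer, origin at the centre of its lower rim, z up, about 0.09 kg. Its lower 44 mm are a plain round tube 44 mm in outside diameter, above that a ribbed cone tapers to the tip. The tube is open below: bore 24 mm in diameter, 41 mm deep.
- small_reamer_center (a point): Centre (half-way up) of the small reamer, of the same make, loose, 54 mm high and 32 mm in diameter; not needed, leave it standing. z up.
- spigot_seat (a point): Point on the axis of the juicer's upright aluminium drive spigot, at the level of the 36 mm wide shoulder on which the reamer's rim seats, 64 mm above the worktop. The spigot is 21 mm in diameter and ends 34 mm above this point, its top 10 mm tapering to 10 mm in diameter. z up; -x points to the paddle.
- juicer: The citrus juicer, fixed to the worktop; origin under the spigot's axis. Steel drum 132 mm in diameter with a flat grey dish on top (floor at 60 mm above the worktop, 124 mm wide, low black rim to 64 mm), the spigot in its middle. A black console 62 mm wide and 22 mm high runs from the drum along -x to 173 mm from the axis, under the paddle.
- paddle_pad (a point): Middle of the ridged area on the paddle's upper face; moves with it. Released: 62 mm above the worktop, 135 mm from the spigot's axis along spigot_seat's -x. 65 mm from the hinge, 31 mm from the free end. Press straight down here: full travel of this point is 19 mm, half is 9.7 mm; the spring resists with 2 N at first, 5 N at half travel, 8 N at the stop.
- paddle (a joint): Angle of the spring-loaded paddle, rad: 0 released (level), grows as it is pressed down, 0.30 at the stop; half travel is 0.15. The paddle is an aluminium plate 44 mm wide, 8 mm thick, sprung back up when let go; its hinge axis is level, beside the drum, 58 mm above the worktop and 70 mm from the spigot axis; the free end is 96 mm from the hinge.
- tumbler: Drinking glass, 77 mm in diameter, 89 mm high, loose; origin at the centre of its underside, z up. Bystander.
- mustard_jar: Jar with a screw lid, 66 mm in diameter, 94 mm high, loose; origin at the centre of its underside, z up. Bystander.
- fork: Steel table fork, 196 x 27 x 13 mm, lying on the worktop near its front edge; origin under its middle. Bystander.
There are look-alikes about, which are no part of the job. Leave any yellow look-alike of the large_reamer alone.

How it is judged:
By the outcome, as a careful person would: the job done as asked, in the order asked, and still so for the second after the job is handed in, while the arm keeps its last pose, push and grip.
It also fails if it takes over 51 s, if anything falls off the work surface, if the arm or the gripper's body presses on something with over 40 N, if the wrist force passes 120 N, or if a joint passes its speed limit or range.

## Working session

There is one attempt and no reset: what is moved stays moved. The work goes in short steps, Python scripts to look and compute and a tool call to move; the robot and the scene stay as the last step left them, time stands still between calls to the robot, and variables do not carry over. Pictures are saved under pics/ and viewed, at most 11 in all, crops included, and the job is handed in when it is done.

Besides the shell and the picture viewer there is one more tool, called after ">>>" by a JSON object that holds its "op" and its "data". jog_arm: Moves the arm, as the interface text tells. Scaled input: -1 to 1 covers 25 cm each way for a shift and 180 degrees each way for a turn. Its arguments: {"type":"object","properties":{"moves":{"type":"array","items":{"type":"array"}},"squeeze":{"type":"number"}},"required":["moves"]}

```bash
mkdir -p pics
cat > h.py <<'E'
import numpy as np, cv2
from workcell import sensors, vision, job, nets, arm
def cam(name):
    """K, R(world->cam), t"""
    c=vision.camera_info(name); K=np.array([[c['fx'],0,c['cx']],[0,c['fy'],c['cy']],[0,0,1.]])
    if 'rvec' in c: return K,cv2.Rodrigues(np.array(c['rvec'],float))[0],np.array(c['tvec'],float).ravel()
    s=sensors.observe(); T=np.eye(4); T[:3,:3]=cv2.Rodrigues(np.array(s['ee_rot'],float))[0]; T[:3,3]=s['eef_pos']
    W=np.linalg.inv(T@np.array(c['T_tool_cam'])); return K,W[:3,:3],W[:3,3]
def onplane(C,px,z):
    K,R,t=C; d=R.T@np.linalg.inv(K)@np.array([px[0],px[1],1.]); o=-R.T@t
    return o+d*(z-o[2])/d[2]
def proj(C,p):
    K,R,t=C; v=K@(R@np.array(p,float)+t); return v[:2]/v[2]
def save(name,img): cv2.imwrite('pics/'+name,cv2.cvtColor(img,cv2.COLOR_RGB2BGR))
E
python3 - <<'E'
from h import *
s=sensors.observe(); print(s['t'],s['eef_pos'],s['ee_rot'],s['opening'],arm.pinch_z)
ims=[]
for n in('top','side'):
    im=vision.grab_frame(n); save(n+'0.png',im); C=cam(n)
    print(n,'cam at',(-C[1].T@C[2]).round(3))
    for q,z in(('large_reamer_center',.036),('large_reamer',.036),('small_reamer_center',.027),('juicer',.04),('paddle_pad',.062),('paddle',.06),('tumbler',.045),('mustard_jar',.047),('fork',.005)):
        for r in nets.spot_in(n,q)[:3]: print(n,q,round(r['conf'],2),np.round(r['location']),onplane(C,r['location'],z).round(3))
E
```

```text
0.0 [ 0.24153654 -0.52112308  0.23029663] [-3.06604441e+00 -6.75758214e-01  3.47063489e-05] 0.08543793994974631 -0.0187
top cam at [ 0.432 -0.061  1.151]
top large_reamer_center 0.53 [144. 197.] [0.47  0.306 0.036]
top large_reamer_center 0.49 [172. 215.] [0.414 0.22  0.036]
top large_reamer 0.55 [168. 214.] [0.419 0.231 0.036]
top large_reamer 0.54 [144. 196.] [0.473 0.308 0.036]
top large_reamer 0.51 [261. 196.] [ 0.473 -0.055  0.036]
top juicer 0.68 [232. 189.] [0.495 0.035 0.04 ]
top juicer 0.29 [234. 234.] [0.359 0.025 0.04 ]
top paddle_pad 0.66 [259. 195.] [ 0.477 -0.051  0.062]
top paddle_pad 0.65 [144. 195.] [0.473 0.298 0.062]
top paddle 0.77 [260. 194.] [ 0.479 -0.053  0.06 ]
top tumbler 0.67 [325. 149.] [ 0.619 -0.25   0.045]
top mustard_jar 0.79 [385. 159.] [ 0.589 -0.434  0.047]
top fork 0.75 [238. 233.] [0.358 0.015 0.005]
side cam at [-0.131 -0.91   0.601]
side large_reamer_center 0.77 [192. 181.] [0.401 0.199 0.036]
side large_reamer 0.74 [192. 181.] [0.402 0.201 0.036]
side large_reamer 0.47 [197. 166.] [0.482 0.312 0.036]
side small_reamer_center 0.61 [296. 237.] [ 0.478 -0.275  0.027]
side juicer 0.97 [243. 198.] [ 0.475 -0.015  0.04 ]
side paddle_pad 0.44 [246. 200.] [ 0.451 -0.069  0.062]
side paddle 0.46 [248. 195.] [ 0.475 -0.043  0.06 ]
side mustard_jar 0.77 [370. 246.] [ 0.585 -0.438  0.047]
side fork 0.41 [198. 202.] [0.371 0.101 0.005]
side fork 0.16 [242. 192.] [0.533 0.077 0.005]
```

View pics/top0.png

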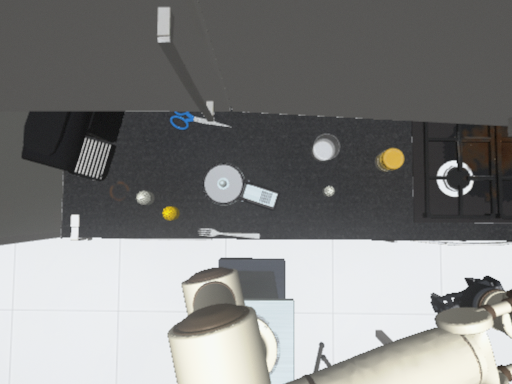

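View pics/side0.png

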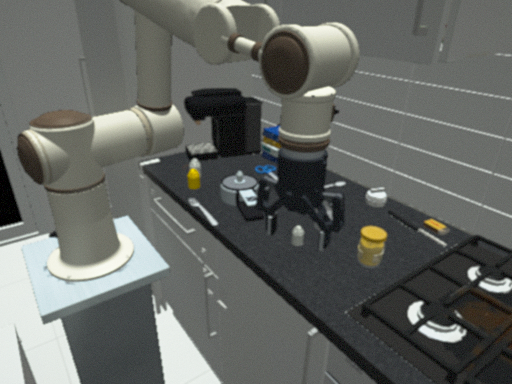

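Candidates: white (144,197) top → (0.47, 0.31), which shows at about (195,165) in side. Yellow look-alike (170,214), rejected. White (329,190), near the stove, is the small reamer by size. I'll check the choice in one close crop and measure by masks.

Run:
```python
from h import *
t=cv2.imread('pics/top0.png'); s=cv2.imread('pics/side0.png')
a=cv2.resize(t[165:225,110:350],None,fx=3.3,fy=3.3,interpolation=cv2.INTER_CUBIC)
b=cv2.resize(s[145:235,170:320],None,fx=4,fy=4,interpolation=cv2.INTER_CUBIC)
out=np.zeros((a.shape[0]+b.shape[0],800,3),np.uint8); out[:a.shape[0],:a.shape[1]]=a; out[a.shape[0]:,:b.shape[1]]=b
cv2.imwrite('pics/crop0.png',out)
C=cam('top');S=cam('side')
for n,p in(('L',(.47,.306,0)),('Lt',(.47,.306,.072)),('Sm',(.49,-.265,.054)),('tum',(.619,-.25,.089))): print(n,proj(C,p).round(),proj(S,p).round())
for px,z in(((223,184),.08),((145,198),.04),((262,195),.062),((329,190),.03)): print(px,onplane(C,px,z).round(3))
```

```text
L [148. 197.] [196. 176.]
Lt [140. 196.] [195. 158.]
Sm [330. 191.] [298. 226.]
tum [327. 147.] [328. 200.]
(223, 184) [0.508 0.057 0.08 ]
(145, 198) [0.466 0.302 0.04 ]
(262, 195) [ 0.477 -0.059  0.062]
(329, 190) [ 0.495 -0.266  0.03 ]
```

View pics/crop0.png

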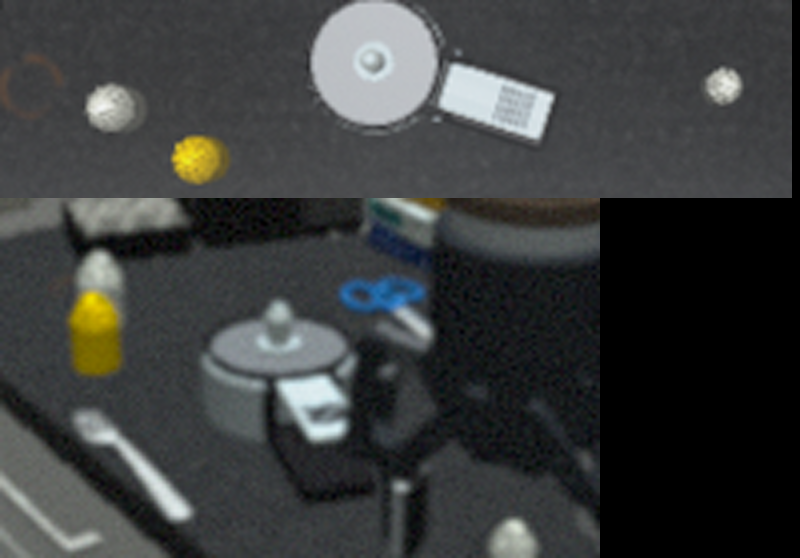

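The crop confirms the choice: the white reamer at top (144,197) is clearly larger than the white one at (329,190). The yellow one is separate. I'll move toward the juicer first so the wrist camera can view it on the way.

>>> {"op": "jog_arm", "data": {"moves": [[1,[0.96,-0.83,-0.1],0],[1,[0.96,-0.83,-0.1],0],[1,[0.96,-0.83,-0.1],0],[1,[0.96,-0.83,-0.1],0],[1,[0.96,-0.83,-0.1],0],[1,[0.96,-0.83,-0.1],0],[1,[0.96,-0.83,-0.1],0],[1,[0.96,-0.83,-0.1],0],[1,[0.96,-0.83,-0.1],0]]}}

```text
t: 1.9
eef_pos: [0.3722, -0.2328, 0.2564]
ee_rot: [3.067, 0.677, -0.0]
wrist_force: [0.4, 0.1, -0.2]
opening: 0.0852
gripper_force: 0.0
```

>>> {"op": "jog_arm", "data": {"moves": [[1,[0.96,-0.83,-0.2],-0.17],[1,[0.96,-0.83,-0.2],-0.17],[1,[0.96,-0.83,-0.2],-0.17],[1,[0.96,-0.83,-0.2],-0.17],[1,[0.96,-0.83,-0.2],-0.17],[1,[0.96,-0.83,-0.2],-0.17],[1,[0.96,-0.83,-0.2],-0.17],[1,[0.96,-0.83,-0.2],-0.17],[1,[0.96,-0.83,-0.2],-0.17]]}}

```text
t: 2.8
eef_pos: [0.5029, 0.0553, 0.3058]
ee_rot: [2.781, 1.46, -0.002]
wrist_force: [-0.6, -0.3, 0.1]
opening: 0.0854
gripper_force: 0.0
```

Run:
```python
from h import *
s=sensors.observe(); print(s['t'],s['eef_pos'],s['q'])
C=cam('wrist'); im=vision.grab_frame('wrist'); save('w1.png',im); np.save('w1C.npy',np.array([C[0],C[1],np.tile(C[2],(3,1))]))
print('cam',(-C[1].T@C[2]).round(3), (C[1].T@[0,0,1]).round(2))
for n,p in(('L',(.47,.302,.036)),('spig',(.507,.055,.098)),('pad',(.475,-.065,.062))): print(n,proj(C,p).round())
R=cv2.Rodrigues(np.array(s['ee_rot']))[0]; print(R.round(3))
```

```text
2.8 [0.50289225 0.05527642 0.30578001] [-1.29286393e-01 -6.34354390e-02  1.68066723e+00 -8.15380468e-04
  1.52535104e+00  4.74622045e-01]
cam [0.543 0.116 0.448] [-0.16 -0.23 -0.96]
L [109.  -8.]
spig [261. 163.]
pad [292. 246.]
[[ 0.568  0.823 -0.001]
 [ 0.823 -0.568 -0.001]
 [-0.001 -0.001 -1.   ]]
```

View pics/w1.png

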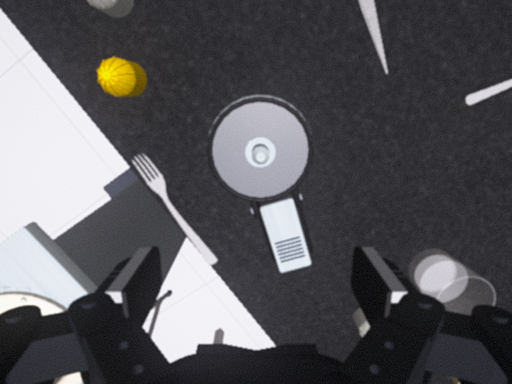

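The dish is centred near (260,150), the spigot near (261,154), the ridged pad at (290,250), the yellow look-alike at (120,77), and the large reamer is at the top edge at (105,2). I'll refine the juicer numbers from this frame.

Run:
```python
from h import *
im=cv2.imread('pics/w1.png'); g=cv2.cvtColor(cv2.GaussianBlur(im,(3,3),0),cv2.COLOR_BGR2GRAY); C=cam('wrist')
def comp(m,seed):
    n,l,st,c=cv2.connectedComponentsWithStats(m.astype(np.uint8)); k=l[seed[1],seed[0]]
    ct=max(cv2.findContours((l==k).astype(np.uint8),0,1)[0],key=cv2.contourArea); return ct
def report(n,ct,z):
    p=np.array([onplane(C,q[0],z) for q in ct])[:,:2]
    (x,y),r=cv2.minEnclosingCircle(p.astype(np.float32)); A=np.c_[2*p,np.ones(len(p))]; s=np.linalg.lstsq(A,(p**2).sum(1),rcond=None)[0]
    print(n,'encl',round(x,4),round(y,4),round(r,4),'fit',s[:2].round(4),np.sqrt(s[2]+s[:2]@s[:2]).round(4))
for th in(75,95,110): report('dish %d'%th,comp(g>th,(235,150)),.060)
for th in(165,180,195): report('shoulder %d'%th,comp(g>th,(248,154)),.064)
pc=comp(g>140,(275,215)); r=cv2.minAreaRect(pc); b=cv2.boxPoints(r); print('paddle box',b.round(),[onplane(C,q,.062).round(4).tolist() for q in b], onplane(C,r[0],.062))
print('ridges',onplane(C,(290,250),.062).round(4))
```

```text
dish 75 encl 0.51 0.0605 0.0593 fit [0.5101 0.0605] 0.0584
dish 95 encl 0.5102 0.0606 0.0585 fit [0.5102 0.0606] 0.0577
dish 110 encl 0.5103 0.0605 0.0581 fit [0.5102 0.0606] 0.0573
shoulder 165 encl 0.5113 0.0619 0.0554 fit [0.5121 0.0622] 0.0541
shoulder 180 encl 0.5285 0.0783 0.0471 fit [0.5272 0.0771] 0.0356
shoulder 195 encl 0.5103 0.0605 0.0188 fit [0.5101 0.0604] 0.0181
paddle box [[259. 207.]
 [292. 197.]
 [312. 264.]
 [279. 274.]] [[0.4695, 0.0036, 0.062], [0.5112, -0.0092, 0.062], [0.4824, -0.1034, 0.062], [0.4376, -0.0907, 0.062]] [ 0.47576856 -0.04844589  0.062     ]
ridges [ 0.4692 -0.0692  0.062 ]
```

>>> {"op": "jog_arm", "data": {"moves": [[1,[0.3,-0.62,0.2],0],[1,[0.3,-0.62,0.2],0],[1,[0.3,-0.62,0.2],0],[1,[0.3,-0.62,0.2],0],[1,[0.3,-0.62,0.2],0],[1,[0.3,-0.62,0.2],0]]}}

```text
t: 3.45
eef_pos: [0.4178, 0.205, 0.2561]
ee_rot: [2.781, 1.46, -0.001]
wrist_force: [0.1, 0.0, -0.2]
opening: 0.0855
gripper_force: 0.0
```

Run:
```python
from h import *
s=sensors.observe(); print(s['t'],s['eef_pos'])
C=cam('wrist'); im=vision.grab_frame('wrist'); save('w2.png',im)
for q in('large_reamer_center','large_reamer'):
    for r in nets.cut_out('wrist',q)[:3]:
        m=r['pixels']; print(q,round(r['conf'],2),np.round(r['location']),m.sum(),im[m].mean(0).round(),onplane(C,r['location'],.036).round(4))
print(proj(C,(.467,.303,.036)))
```

```text
3.45 [0.4177542  0.20502604 0.2561039 ]
large_reamer_center 0.89 [241.  57.] 1667 [177. 174. 171.] [0.4672 0.3068 0.036 ]
large_reamer 0.81 [246. 149.] 1305 [211. 177.   2.] [0.4165 0.2253 0.036 ]
large_reamer 0.62 [244.  54.] 1655 [178. 175. 171.] [0.471 0.307 0.036]
large_reamer 0.43 [275. 258.] 1357 [196. 194. 200.] [0.368  0.0928 0.036 ]
[242.96724169  60.11144391]
```

View pics/w2.png

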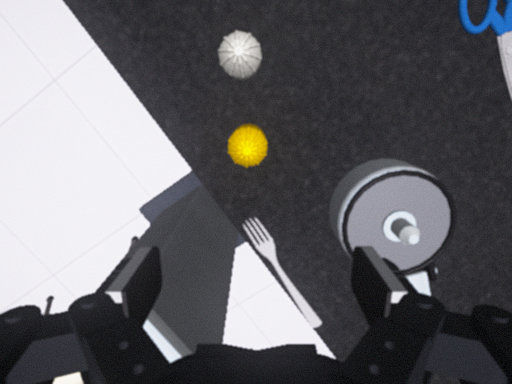

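The white large reamer is at (240,54), the yellow one at (248,146) and the juicer spigot at (405,232). The juicer axis is at about (0.510, 0.0605), and its radii match the description. Next I'll fit the reamer's outline.

Run:
```python
from h import *
im=cv2.imread('pics/w2.png'); g=cv2.cvtColor(cv2.GaussianBlur(im,(3,3),0),cv2.COLOR_BGR2GRAY); C=cam('wrist')
n,l,st,c=cv2.connectedComponentsWithStats((g>105).astype(np.uint8)); k=l[54,240]; print(st[k])
ct=max(cv2.findContours((l==k).astype(np.uint8),0,1)[0],key=cv2.contourArea)
from scipy.optimize import least_squares
# silhouette model: hull of tube (0..44mm, r22) and cone tip
a=np.linspace(0,2*np.pi,60,endpoint=False); B=np.c_[np.cos(a)*.022,np.sin(a)*.022]
obs=[tuple(map(float,q[0])) for q in ct]
def res(p):
    P=[proj(C,(p[0]+b[0],p[1]+b[1],z)) for z in(0,.044) for b in B]+[proj(C,(p[0],p[1],.072))]
    h=cv2.convexHull(np.float32(P)); return np.array([cv2.pointPolygonTest(h,o,True) for o in obs])
r=least_squares(res,[.468,.306],diff_step=1e-2); print(r.x.round(4),np.abs(r.fun).mean())
s=sensors.observe(); R=cv2.Rodrigues(np.array(s['ee_rot']))[0]
print('tool delta m',(R.T@(np.array([*r.x,.15])-s['eef_pos'])).round(4),'norm',(R.T@(np.array([*r.x,.15])-s['eef_pos'])/.25).round(3))
```

```text
[ 218   30   44   48 1562]
[0.4691 0.3092] 1.1989534061011051
tool delta m [ 0.1145 -0.0181  0.1068] norm [ 0.458 -0.072  0.427]
```

>>> {"op": "jog_arm", "data": {"moves": [[1,[0.458,-0.072,0.42],0],[1,[0.458,-0.072,0.42],0],[1,[0.458,-0.072,0.42],0],[1,[0.458,-0.072,0.42],0],[1,[0.458,-0.072,0.42],0],[1,[0.458,-0.072,0.42],0]]}}

```text
t: 4.2
eef_pos: [0.469, 0.3099, 0.153]
ee_rot: [2.781, 1.46, 0.004]
wrist_force: [-0.1, 0.2, 0.5]
opening: 0.0853
gripper_force: 0.0
```

Run:
```python
from h import *
s=sensors.observe(); print(s['t'],s['eef_pos'])
C=cam('wrist'); im=vision.grab_frame('wrist'); save('w3.png',im)
P=proj(C,(.469,.309,.072)),proj(C,(.469,.309,.044)),proj(C,(.469,.309,0)); print(np.round(P))
o=im.copy(); a=np.linspace(0,2*np.pi,60)
for z in(0.0,.044):
    cv2.polylines(o,[np.int32([proj(C,(.469+.022*np.cos(t),.309+.022*np.sin(t),z)).round() for t in a])],True,(255,0,0))
cv2.circle(o,tuple(int(v) for v in P[0]),2,(0,0,255),-1); save('w3o.png',o)
```

```text
4.2 [0.46900475 0.30991324 0.15301462]
[[259. 202.]
 [258. 191.]
 [258. 178.]]
```

View pics/w3o.png

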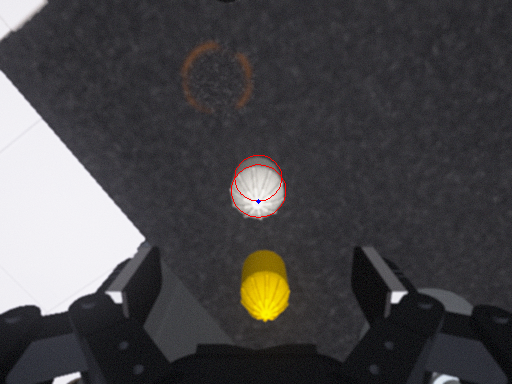

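The predicted outline (tip at 259,202) lies on the white reamer, with the yellow one clear at (265,290). Descend and grasp.

>>> {"op": "jog_arm", "data": {"moves": [[1,[0,0,0.2],0],[1,[0,0,0.4],0],[1,[0,0,0.52],0],[1,[0,0,0.572],0],[1,[0,0,0.572],0],[1,[0,0,0.572],0],[-1,[0,0,0.572],0],[-1,[0,0,0.572],0],[-1,[0,0,0.572],0],[-1,[0,0,0.572],0],[-1,[0,0,0.572],0],[-1,[0,0,0.572],0],[-1,[0,0,0.572],0],[-1,[0,0,0.572],0]], "squeeze": 60}}

```text
t: 5.65
eef_pos: [0.4689, 0.3112, 0.0099]
ee_rot: [2.78, 1.462, 0.004]
wrist_force: [-0.8, -0.6, 5.9]
opening: 0.0427
gripper_force: 60.8
```

>>> {"op": "jog_arm", "data": {"moves": [[-1,[0,0,-0.2],0],[-1,[0,0,-0.4],0],[-1,[0,0,-0.56],0],[-1,[-0.73,0.7,-0.56],0],[-1,[-0.73,0.7,-0.56],0],[-1,[-0.73,0.7,-0.56],0],[-1,[-0.73,0.7,-0.56],0],[-1,[-0.73,0.7,-0.56],0],[-1,[-0.73,0.7,-0.56],0],[-1,[-0.73,0.7,-0.56],0],[-1,[-0.73,0.7,-0.56],0]]}}

```text
t: 6.75
eef_pos: [0.508, 0.0623, 0.1482]
ee_rot: [-2.78, -1.462, 0.0]
wrist_force: [-0.3, -0.1, -1.2]
opening: 0.0427
gripper_force: 61.5
```

Run:
```python
from h import *
s=sensors.observe(); print(s['t'],s['eef_pos'],s['opening'],s['wrist_force'])
C=cam('wrist'); im=vision.grab_frame('wrist'); save('w4.png',im)
e=s['eef_pos']; R=cv2.Rodrigues(np.array(s['ee_rot']))[0]
o=im.copy(); a=np.linspace(0,2*np.pi,60)
def ring(x,y,r,z,c): cv2.polylines(o,[np.int32([proj(C,(x+r*np.cos(t),y+r*np.sin(t),z)).round() for t in a])],True,c)
rim=e-R@[0,0,-.0099]  # nominal rim height
for z in(0,.044): ring(e[0],e[1],.022,e[2]-.0099+z,(255,0,0))
cv2.circle(o,tuple(int(v) for v in proj(C,(e[0],e[1],e[2]-.0099+.072))),2,(0,0,255),-1)
ring(.5102,.0605,.062,.060,(0,255,0)); ring(.5102,.0605,.0105,.088,(0,255,0)); ring(.5102,.0605,.018,.064,(0,255,0))
save('w4o.png',o)
t=vision.grab_frame('top'); save('t4.png',t)
print((R.T@(np.array([.5102,.0605,e[2]])-e)).round(4))
```

```text
6.75 [0.50803135 0.06225371 0.14820363] 0.04273806711770395 [-0.25527705 -0.06454569 -1.23689478]
[-0.0002  0.0028 -0.    ]
```

View pics/w4o.png

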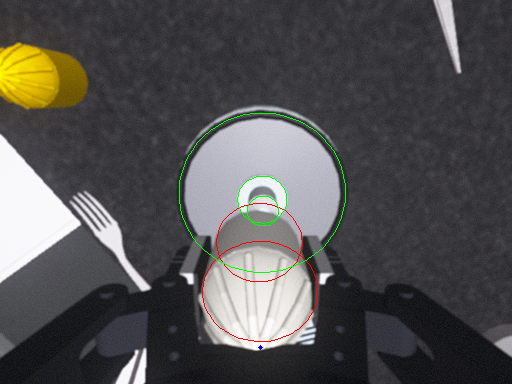

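Run:
```python
from h import *
g=cv2.cvtColor(cv2.imread('pics/w4.png'),cv2.COLOR_BGR2GRAY)
for c in(240,250,260,270,280): print(c,g[180:256:2,c].tolist())
for r in(225,235,260,280,300): print(r,g[r,190:330:4].tolist())
C=cam('wrist')
m=(g>95)&(g<185);
```

```text
240 [184, 186, 183, 182, 210, 239, 244, 243, 243, 243, 244, 243, 243, 240, 234, 208, 169, 124, 123, 124, 123, 123, 125, 128, 129, 129, 128, 127, 130, 131, 127, 125, 126, 130, 142, 193, 182, 182]
250 [242, 244, 243, 243, 242, 239, 188, 125, 104, 109, 158, 205, 209, 200, 200, 177, 126, 129, 129, 127, 126, 129, 128, 129, 137, 132, 132, 131, 127, 130, 133, 130, 130, 144, 180, 193, 174, 209]
260 [242, 242, 239, 182, 123, 125, 127, 147, 226, 227, 228, 227, 227, 229, 237, 213, 129, 133, 132, 137, 130, 131, 129, 134, 132, 135, 133, 133, 138, 133, 141, 135, 134, 151, 189, 187, 186, 197]
270 [244, 242, 243, 244, 200, 127, 129, 128, 174, 227, 227, 228, 227, 225, 225, 224, 182, 132, 130, 132, 135, 132, 137, 131, 133, 132, 135, 132, 134, 129, 136, 136, 136, 139, 153, 198, 190, 192]
280 [181, 189, 236, 243, 242, 242, 241, 243, 243, 242, 243, 243, 243, 243, 244, 244, 242, 226, 179, 140, 133, 135, 133, 124, 129, 130, 131, 128, 134, 128, 133, 134, 134, 130, 131, 142, 189, 196]
225 [39, 171, 176, 170, 174, 177, 176, 176, 159, 109, 119, 121, 125, 126, 129, 138, 131, 137, 134, 134, 133, 134, 135, 129, 131, 159, 173, 180, 178, 176, 179, 177, 172, 173, 171]
235 [41, 52, 116, 138, 132, 146, 174, 103, 109, 117, 117, 124, 126, 130, 128, 127, 133, 133, 133, 132, 134, 133, 132, 129, 130, 125, 127, 176, 152, 136, 142, 137, 169, 179, 78]
260 [102, 99, 50, 26, 34, 100, 114, 157, 174, 176, 189, 202, 203, 200, 210, 218, 208, 214, 214, 213, 211, 214, 188, 214, 211, 186, 165, 128, 122, 34, 39, 48, 106, 102, 98]
280 [246, 98, 43, 53, 163, 181, 190, 215, 186, 209, 218, 223, 224, 228, 194, 228, 198, 231, 230, 230, 230, 205, 207, 223, 224, 223, 220, 216, 200, 158, 71, 36, 100, 249, 83]
300 [23, 56, 119, 192, 156, 199, 210, 214, 215, 229, 184, 232, 232, 235, 205, 237, 219, 240, 239, 240, 193, 234, 234, 235, 235, 232, 221, 182, 224, 206, 185, 62, 71, 34, 35]
```

Run:
```python
from h import *
from scipy.optimize import least_squares
g=cv2.GaussianBlur(cv2.cvtColor(cv2.imread('pics/w4.png'),cv2.COLOR_BGR2GRAY),(3,3),0).astype(int); C=cam('wrist')
s=sensors.observe(); e=np.array(s['eef_pos']); R=cv2.Rodrigues(np.array(s['ee_rot']))[0]
def fit(P,z,r):
    W=np.array([onplane(C,p,z)[:2] for p in P]); f=least_squares(lambda c:np.linalg.norm(W-c[:2],axis=1)-r,[*W.mean(0)],loss='soft_l1',f_scale=.0005)
    print(len(P),'rms mm',(1e3*np.sqrt((f.fun**2).mean())).round(2),f.x.round(4),'tool mm',(1e3*(R.T@(np.array([*f.x,0])-e))[:2]).round(2)); return f.x
# rim of reamer: first row going up from row 240 where gray >~155
P=[]
for c in range(226,288,2):
    col=g[:,c]; r=next(r for r in range(238,190,-1) if col[r]>150); P.append((c,r+.5))
a=fit(P,e[2]-.0099,.022)
# shoulder: outer edge by rays from centre, lower part hidden
P=[]
for t in np.deg2rad(np.arange(170,371,5)):
    v=[g[int(round(200+q*np.sin(t))),int(round(262+q*np.cos(t)))] for q in np.arange(14,36,.5)]
    k=[i for i in range(len(v)-1) if v[i]>=213>v[i+1]]
    if k: q=14+.5*k[-1]+.25; P.append((262+q*np.cos(t),200+q*np.sin(t)))
b=fit(P,.064,.018)
# dish floor edge (bright floor -> black rim), r=.062 at .060..064
P=[]
for t in np.deg2rad(np.arange(165,376,5)):
    for q in np.arange(60,110,.5):
        y,x=200+q*np.sin(t),262+q*np.cos(t)
        if g[int(round(y)),int(round(x))]<110: P.append((x,y)); break
d=fit(P,.060,.0595)
print('b-a tool',(1e3*R.T@np.array([*(b-a),0])).round(2))
```

```text
31 rms mm 0.25 [0.5042 0.0603] tool mm [-4.11 -1.73]
41 rms mm 0.25 [0.5105 0.0613] tool mm [0.27 2.88]
43 rms mm 1.04 [0.5095 0.0599] tool mm [-1.5   2.88]
b-a tool [ 4.38  4.61 -0.  ]
```

>>> {"op": "jog_arm", "data": {"moves": [[-1,[0.014,0.018,0],0],[-1,[0.014,0.018,0.06],0],[-1,[0.014,0.018,0.12],0],[-1,[0.014,0.018,0.15],0],[-1,[0.014,0.018,0.17],0],[-1,[0.014,0.018,0.186],0],[-1,[0.014,0.018,0.2],0],[-1,[0.014,0.018,0.2],0]]}}

```text
t: 7.65
eef_pos: [0.514, 0.0616, 0.0982]
ee_rot: [-2.781, -1.462, 0.0]
wrist_force: [0.1, -0.1, -0.7]
opening: 0.0427
gripper_force: 61.5
```

Run:
```python
from h import *
s=sensors.observe(); R=cv2.Rodrigues(np.array(s['ee_rot']))[0]
print(s['t'],s['eef_pos'],'F tool',(R.T@s['wrist_force']).round(2),'M tool',(R.T@s['ft_torque']).round(3), 'rim',s['eef_pos'][2]-.0099)
```

```text
7.65 [0.51402894 0.06159456 0.0981652 ] F tool [-0.03  0.12  0.75] M tool [-0.06   0.044 -0.022] rim 0.08826519699173362
```

The rim is at 0.088, already past the taper, with no force. Continuing to the seat.

>>> {"op": "jog_arm", "data": {"moves": [[-1,[0,0,0.02],0],[-1,[0,0,0.04],0],[-1,[0,0,0.06],0],[-1,[0,0,0.075],0],[-1,[0,0,0.085],0],[-1,[0,0,0.093],0],[-1,[0,0,0.098],0],[-1,[0,0,0.098],0]]}}

```text
t: 8.45
eef_pos: [0.5143, 0.0615, 0.074]
ee_rot: [2.781, 1.462, 0.001]
wrist_force: [-0.2, -0.0, -0.9]
opening: 0.0423
gripper_force: 61.6
```

Run:
```python
from h import *
s=sensors.observe(); R=cv2.Rodrigues(np.array(s['ee_rot']))[0]
print(s['t'],s['eef_pos'],'F tool',(R.T@s['wrist_force']).round(2),'M tool',(R.T@s['ft_torque']).round(3), 'rim',s['eef_pos'][2]-.0099)
```

```text
8.45 [0.51432833 0.06154105 0.07402159] F tool [-0.16 -0.18  0.94] M tool [-0.047 -0.008  0.041] rim 0.06412158920332997
```

>>> {"op": "jog_arm", "data": {"moves": [[-1,[0,0,0.006],0],[-1,[0,0,0.01],0],[-1,[0,0,0.01],0],[-1,[0,0,0.01],0]]}}

```text
t: 8.85
eef_pos: [0.5144, 0.0615, 0.0738]
ee_rot: [2.78, 1.462, -0.001]
wrist_force: [-10.1, -0.3, 18.7]
opening: 0.0426
gripper_force: 63.4
```

Seated: 19 N of resistance at rim height 0.064. Relax, open and retreat straight up.

>>> {"op": "jog_arm", "data": {"moves": [[-1,[0,0,-0.01],0],[1,[0,0,-0.01],0],[1,[0,0,-0.01],0],[1,[0,0,-0.01],0],[1,[0,0,-0.01],0],[1,[0,0,-0.01],0],[1,[0,0,-0.01],0],[1,[0,0,-0.1],0],[1,[0,0,-0.25],0],[1,[0,0,-0.45],0],[1,[0,0,-0.6],0],[1,[0,0,-0.8],0],[1,[0,0,-0.8],0],[1,[0,0,-0.8],0]]}}

```text
t: 10.25
eef_pos: [0.5149, 0.0615, 0.2727]
ee_rot: [2.779, 1.461, 0.004]
wrist_force: [-0.1, 0.1, -0.2]
opening: 0.0851
gripper_force: 0.0
```

Run:
```python
from h import *
s=sensors.observe(); print(s['t'],s['eef_pos'],s['wrist_force'])
C=cam('wrist'); im=vision.grab_frame('wrist'); save('w5.png',im)
o=im.copy(); a=np.linspace(0,2*np.pi,60); x,y=.5103,.0608
for z in(.064,.108): cv2.polylines(o,[np.int32([proj(C,(x+.022*np.cos(t),y+.022*np.sin(t),z)).round() for t in a])],True,(255,0,0))
cv2.circle(o,tuple(int(v) for v in proj(C,(x,y,.136))),2,(0,0,255),-1); save('w5o.png',o)
for r in nets.cut_out('wrist','paddle_pad')[:2]: print(r['conf'],r['location'],r['pixels'].sum(),onplane(C,r['location'],.062))
g=cv2.cvtColor(im,cv2.COLOR_RGB2GRAY)
```

```text
10.25 [0.51486989 0.06147982 0.27274862] [-0.13852548  0.09398403 -0.24037608]
0.68 [256.8, 174.1] 1774 [0.50891172 0.05285177 0.062     ]
```

View pics/w5o.png

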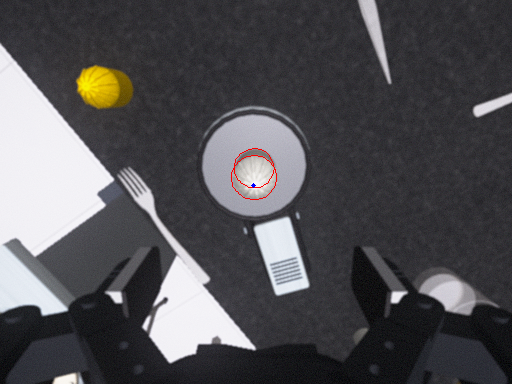

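The reamer is seated upright: its predicted outline (tip at 254,185) matches, and nothing else has moved. The ridges are at (286,270). Now I'll shut the fingers, turn so they are square to the paddle, and go above the pad.

>>> {"op": "jog_arm", "data": {"moves": [[-1,[-0.2,0.06,0],-0.093],[-1,[-0.4,0.12,0],-0.093],[-1,[-0.544,0.157,0],-0.093],[-1,[-0.544,0.157,0.2],-0.093],[-1,[-0.544,0.157,0.4],-0.093],[-1,[-0.544,0.157,0.6],-0.093],[-1,[-0.544,0.157,0.72],-0.093],[-1,[-0.544,0.157,0.72],-0.093],[-1,[-0.544,0.157,0.72],-0.093],[-1,[-0.544,0.157,0.72],-0.093],[-1,[-0.544,0.157,0.72],-0.093],[-1,[-0.544,0.157,0.72],-0.093]]}}

```text
t: 11.55
eef_pos: [0.4704, -0.0732, 0.0929]
ee_rot: [2.536, 1.849, 0.002]
wrist_force: [0.2, -0.9, -0.4]
opening: 0.0001
gripper_force: 0.0
```

Run:
```python
from h import *
s=sensors.observe(); print(s['t'],s['eef_pos'],s['wrist_force'],s['opening'])
im=vision.grab_frame('wrist'); save('w6.png',im)
sd=vision.grab_frame('side'); save('s6.png',sd)
a=cv2.resize(im,(400,300)); S=cam('side'); print(proj(S,s['eef_pos']))
b=cv2.resize(sd[155:230,200:300],(400,300),interpolation=cv2.INTER_CUBIC); save('v6.png',np.hstack([a,b]))
```

```text
11.55 [ 0.4704467  -0.07317635  0.09289267] [ 0.17240336 -0.90796647 -0.36087527] 6.787610030741081e-05
[252.22773128 189.79479238]
```

View pics/v6.png

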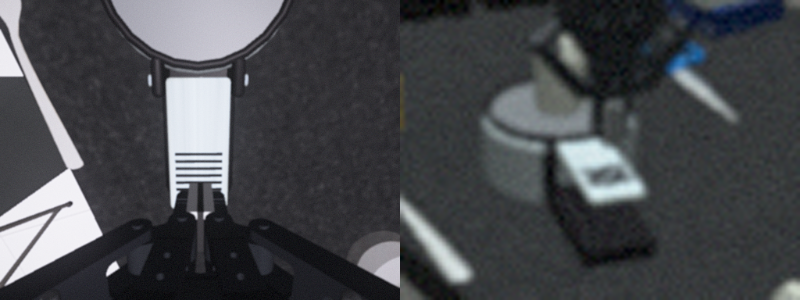

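Fingers are shut and centred over the paddle, and the reamer is on the drum behind. Approach to find contact.

>>> {"op": "jog_arm", "data": {"moves": [[-1,[0,0,0.06],0],[-1,[0,0,0.1],0],[-1,[0,0,0.115],0],[-1,[0,0,0.12],0],[-1,[0,0,0.124],0],[-1,[0,0,0.124],0],[-1,[0,0,0.124],0]]}}

```text
t: 12.35
eef_pos: [0.4695, -0.0728, 0.0607]
ee_rot: [2.538, 1.851, 0.0]
wrist_force: [-1.7, 1.1, 2.5]
opening: 0.0001
gripper_force: 1.3
```

>>> {"op": "jog_arm", "data": {"moves": [[-1,[0,0,0.008],0],[-1,[0,0,0.008],0],[-1,[0,0,0.008],0]]}}

```text
t: 12.65
eef_pos: [0.4696, -0.0729, 0.0585]
ee_rot: [2.538, 1.85, 0.001]
wrist_force: [0.4, -0.3, 2.8]
opening: -0.0004
gripper_force: 1.5
```

>>> {"op": "jog_arm", "data": {"moves": [[-1,[0,0,0.008],0],[-1,[0,0,0.008],0],[-1,[0,0,0.008],0]]}}

```text
t: 12.95
eef_pos: [0.4696, -0.0729, 0.0565]
ee_rot: [2.538, 1.85, 0.001]
wrist_force: [-0.3, 0.8, 4.4]
opening: -0.0002
gripper_force: 1.8
```

>>> {"op": "jog_arm", "data": {"moves": [[-1,[0,0,0.008],0],[-1,[0,0,0.014],0],[-1,[0,0,0.014],0],[-1,[0,0,0.014],0]]}}

```text
t: 13.35
eef_pos: [0.4696, -0.0728, 0.053]
ee_rot: [2.538, 1.851, 0.001]
wrist_force: [0.3, 0.0, 5.0]
opening: -0.0002
gripper_force: 2.3
```

Run:
```python
from h import *
F=[];Z=[]
for i in range(8):
    im=vision.grab_frame('wrist'); s=sensors.observe(); F.append(s['wrist_force']); Z.append(s['eef_pos'])
print(s['t'],np.mean(F,0).round(2),np.std(F,0).round(2),np.mean(Z,0).round(5)); save('w7.png',im)
C=cam('wrist'); u=np.array([-.306,-.952]); v=np.array([.952,-.306])
# ridge/edge profile along paddle's top for joint estimate: compare w6/w7 crops
a=cv2.imread('pics/w6.png')[80:300,180:340]; b=cv2.imread('pics/w7.png')[80:300,180:340]
cv2.imwrite('pics/v7.png',cv2.resize(np.hstack([a,b]),None,fx=2.5,fy=2.5)[:600,:800])
for ang in(.0,.12,.15,.18):
    for nm,d,w in(('inner',.008,.022),('ridge1',.050,.0),('outer',.096,.022)):
        h=np.array([.5125,.0595])+u*(.070+d*np.cos(ang)-.004*np.sin(ang)*1); z=.058+.004*np.cos(ang)-d*np.sin(ang)
        print(ang,nm,[proj(C,(*(h+v*q),z)).round(1).tolist() for q in(-w,w)])
```

```text
13.75 [1.13 0.69 4.94] [0.49 0.59 0.77] [ 0.4696  -0.07276  0.05299]
0.0 inner [[205.9, 126.8], [314.7, 126.8]]
0.0 ridge1 [[259.9, 223.5], [259.9, 223.5]]
0.0 outer [[213.8, 312.5], [305.2, 312.6]]
0.12 inner [[206.2, 125.2], [314.3, 125.3]]
0.12 ridge1 [[259.7, 216.9], [259.7, 216.9]]
0.12 outer [[216.5, 296.2], [302.0, 296.3]]
0.15 inner [[206.3, 124.8], [314.2, 124.9]]
0.15 ridge1 [[259.7, 215.1], [259.7, 215.1]]
0.15 outer [[217.1, 292.2], [301.3, 292.2]]
0.18 inner [[206.4, 124.3], [314.2, 124.4]]
0.18 ridge1 [[259.7, 213.2], [259.7, 213.2]]
0.18 outer [[217.7, 288.1], [300.6, 288.1]]
```

View pics/v7.png

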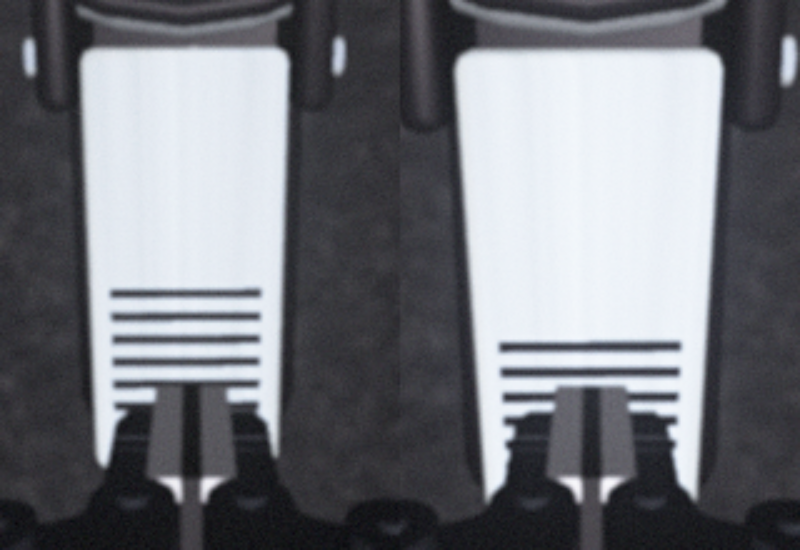

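```bash
cat > ang.py <<'E'
from h import *
from scipy.optimize import least_squares
def camat(pos,rv):
    c=vision.camera_info('wrist'); K=cam('wrist')[0]; T=np.eye(4); T[:3,:3]=cv2.Rodrigues(np.array(rv,float))[0]; T[:3,3]=pos
    W=np.linalg.inv(T@np.array(c['T_tool_cam'])); return K,W[:3,:3],W[:3,3]
u=np.array([-.306,-.952]); u/=np.linalg.norm(u); v=np.array([-u[1],u[0]])
def feats(f,rows):
    g=cv2.cvtColor(cv2.imread(f),cv2.COLOR_BGR2GRAY).astype(float); out=[]
    for r in rows:
        x=g[r]; l=next(c for c in range(258,180,-1) if x[c]<150); q=next(c for c in range(258,340) if x[c]<150)
        out.append((r,l+(150-x[l])/(x[l+1]-x[l]),q-(150-x[q])/(x[q-1]-x[q])))
    # ridge rows along column 228..236 (left of the fingers)
    p=255-g[170:262,230:238].mean(1); pk=[170+i+0.5*(p[i-1]-p[i+1])/(p[i-1]-2*p[i]+p[i+1]) for i in range(2,len(p)-2) if p[i]>p[i-1] and p[i]>=p[i+1] and p[i]-min(p[i-3 if i>2 else 0:i+4])>40]
    return out,pk
def pt(d,w,a,off):
    h=np.array([.5125,.0595])+off[:2]+u*(.070+d*np.cos(a)-.004*np.sin(a))*1+v*w; return (*h,.058+.004*np.cos(a)-d*np.sin(a)+off[2])
def wres(C,F,a,off):
    o=[]
    for r,l,q in F:
        # d at which paddle midline reaches row r
        lo,hi=-.02,.12
        for _ in range(40):
            m=(lo+hi)/2
            if proj(C,pt(m,0,a,off))[1]<r: lo=m
            else: hi=m
        L=proj(C,pt(m,-.022,a,off))[0]; Q=proj(C,pt(m,.022,a,off))[0]; o.append(abs(Q-L)-(q-l))
    return o
def dat(C,row,a,off):
    lo,hi=-.02,.12
    for _ in range(40):
        m=(lo+hi)/2
        if proj(C,pt(m,0,a,off))[1]<row: lo=m
        else: hi=m
    return m
E
python3 - <<'E'
from ang import *
C6=camat((.4704467,-.07317635,.09289267),(2.536,1.849,.002)); C7=cam('wrist')
F6,r6=feats('pics/w6.png',range(110,235,4)); F7,r7=feats('pics/w7.png',range(110,262,4))
print(np.round(r6,1),np.round(r7,1))
def res(p):
    off=np.array([-.0015*0,0,p[1]])+0; 
    off[:2]=u*p[2]
    R=[x*3 for x in wres(C6,F6,0,off)]+[x*3 for x in wres(C7,F7,p[0],off)]
    n=min(5,len(r6),len(r7)); R+=[1e4*(dat(C6,r6[i],0,off)-dat(C7,r7[i],p[0],off)) for i in range(n)]
    return np.array(R+[p[1]/.002,p[2]/.003])
f=least_squares(res,[.14,0,0],x_scale=[.1,.01,.01],diff_step=1e-3); print(f.x.round(4),f.cost.round(2),'ridge d',[round(dat(C6,r,0,np.array([*(u*f.x[2]),f.x[1]])),4) for r in r6])
J=np.linalg.inv(f.jac.T@f.jac); print('sd',np.sqrt(np.diag(J)*2*f.cost/len(f.fun)).round(4))
# tilt from widths only
for a in(.10,.13,.15,.17,.2):
    off=np.array([0,0,0.]); e=np.array(wres(C7,F7,a,off)); print(a,'w mean/slope',e.mean().round(2),np.polyfit(range(len(e)),e,1)[0].round(3))
e=np.array(wres(C6,F6,0,np.zeros(3))); print('ref w6',e.mean().round(2),np.polyfit(range(len(e)),e,1)[0].round(3))
E
```

```text
[197.  206.3 215.3 224.3 233.3 242.5] [218.3 228.5 238.4 247.3]
[ 0.348  -0.0354  0.0402] 507792.7 ridge d [0.0213, 0.0279, 0.0344, 0.0411, 0.0478, 0.0548]
sd [0.2741 0.0115 0.0435]
0.1 w mean/slope 28.83 2.908
0.13 w mean/slope 28.04 2.869
0.15 w mean/slope 27.51 2.843
0.17 w mean/slope 26.96 2.817
0.2 w mean/slope 26.13 2.777
ref w6 10.71 1.193
```

Run:
```python
from ang import *
C6=camat((.4704467,-.07317635,.09289267),(2.536,1.849,.002)); C7=cam('wrist')
F6,r6=feats('pics/w6.png',range(110,193,4)); F7,r7=feats('pics/w7.png',range(110,213,4))
def res(p):
    off=np.array([*(u*p[2]),p[1]])
    R=wres(C6,F6,0,off)+wres(C7,F7,p[0],off)
    return np.array(R+[1e4*(dat(C6,r6[i],0,off)-dat(C7,r7[i],p[0],off)) for i in range(len(r7))]+[p[1]/.002,p[2]/.003])
f=least_squares(res,[.14,0,0],x_scale=[.1,.01,.01],diff_step=1e-3); print(f.x.round(4),f.cost.round(2)); print(f.fun.round(1).tolist())
print('ridge d',[round(dat(C6,r,0,np.array([*(u*f.x[2]),f.x[1]])),4) for r in r6])
print('sd',np.sqrt(np.diag(np.linalg.inv(f.jac.T@f.jac))*2*f.cost/len(f.fun)).round(4))
for a in(.05,.1,.15,.2,.25):
    g=least_squares(lambda q:res([a,q[0],q[1]]),[0,0],x_scale=.01,diff_step=1e-3); print(a,g.cost.round(1),g.x.round(4))
```

```text
[ 0.1107 -0.0046  0.0027] 25.98
[0.1, 0.1, 0.0, -0.1, -0.1, -0.2, -0.3, -0.2, -0.1, -0.2, -0.2, -0.2, -0.2, -0.2, -0.2, -0.2, -0.3, -0.2, -0.2, -0.1, -0.2, -0.1, -0.1, -0.2, 0.0, 0.1, -0.1, -0.2, 0.1, 0.1, 0.0, 0.1, 0.1, 0.2, 0.2, 0.2, 0.3, 0.3, 0.4, 0.3, 0.5, 0.5, 0.5, 0.6, 0.6, 0.7, 0.7, -3.6, -2.3, -1.2, 4.8, -2.3, 0.9]
ridge d [0.0491, 0.0547, 0.0603, 0.0659, 0.0717, 0.0777]
sd [0.0038 0.0003 0.0026]
0.05 220.5 [-0.0043 -0.0531]
0.1 30.2 [-0.0043 -0.0047]
0.15 59.5 [-0.0059  0.0225]
0.2 143.9 [-0.0066  0.0357]
0.25 253.6 [-0.0068  0.0435]
```

Run:
```python
from ang import *
C6=camat((.4704467,-.07317635,.09289267),(2.536,1.849,.002)); C7=cam('wrist')
F6,r6=feats('pics/w6.png',range(110,193,4)); F7,r7=feats('pics/w7.png',range(110,213,4))
for wr in(3e3,1e4):
  for z7 in(0,1):
    def res(p):
        off=np.array([*(u*p[2]),p[1]]); o7=off+[0,0,p[3]*z7]
        R=wres(C6,F6,0,off)+wres(C7,F7,p[0],o7); d6=[dat(C6,r,0,off) for r in r6]
        return np.array(R+[wr*(d6[i]-dat(C7,r7[i],p[0],o7)) for i in range(3)]+[p[1]/.003,wr*(np.mean(d6)-.065),p[3]/.0005])
    f=least_squares(res,[.14,0,0,0],x_scale=[.1,.01,.01,.01],diff_step=1e-3); print(wr,z7,f.x.round(4),f.cost.round(2),f.fun[-6:].round(1),(f.fun[len(F6)-1]).round(2),f.fun[len(F6):len(F6)+26:25].round(2))
```

```text
3000.0 0 [ 0.1058 -0.0046  0.0009  0.    ] 3.64 [-0.9 -0.4 -0.1 -1.5  0.   0. ] -0.17 [-0.25  0.67]
3000.0 1 [ 1.044e-01 -4.500e-03  9.000e-04 -1.000e-04] 3.6 [-0.9 -0.4 -0.  -1.5  0.  -0.2] -0.14 [-0.29  0.68]
10000.0 0 [ 0.1021 -0.0046  0.0009  0.    ] 6.34 [-1.9 -0.2  1.3 -1.5 -0.   0. ] -0.2 [-0.28  0.75]
10000.0 1 [ 0.1018 -0.0046  0.0009 -0.    ] 6.34 [-1.9 -0.2  1.3 -1.5 -0.  -0.1] -0.19 [-0.29  0.75]
```

Evidence for the current angle:
- **Geometry:** about 0.15. The fingertip contact is near d≈60 mm by the ridges, with about 9 mm of depth.
- **Force:** about 0.14.
- **Image tilt:** lower and coarser.

A nudge of 0.3 mm, then a steady hold and a check.

>>> {"op": "jog_arm", "data": {"moves": [[-1,[0,0,0.0012],0],[-1,[0,0,0.0012],0],[-1,[0,0,0.0012],0],[-1,[0,0,0.0012],0],[-1,[0,0,0.0012],0]]}}

```text
t: 14.25
eef_pos: [0.4696, -0.0727, 0.0527]
ee_rot: [2.538, 1.85, 0.001]
wrist_force: [1.0, 0.6, 4.9]
opening: -0.0003
gripper_force: 2.4
```

Run:
```python
from h import *
F=[];Z=[]
for i in range(20): vision.grab_frame('top'); s=sensors.observe(); F.append(s['wrist_force']); Z.append(s['eef_pos'])
print(s['t'],np.mean(F,0).round(2),np.mean(Z,0).round(5))
im=vision.grab_frame('side'); save('s8.png',im)
save('v8.png',cv2.resize(im[140:260,160:320],(800,600),interpolation=cv2.INTER_CUBIC))
```

```text
15.25 [0.93 1.07 5.07] [ 0.46959 -0.07275  0.05268]
```

View pics/v8.png

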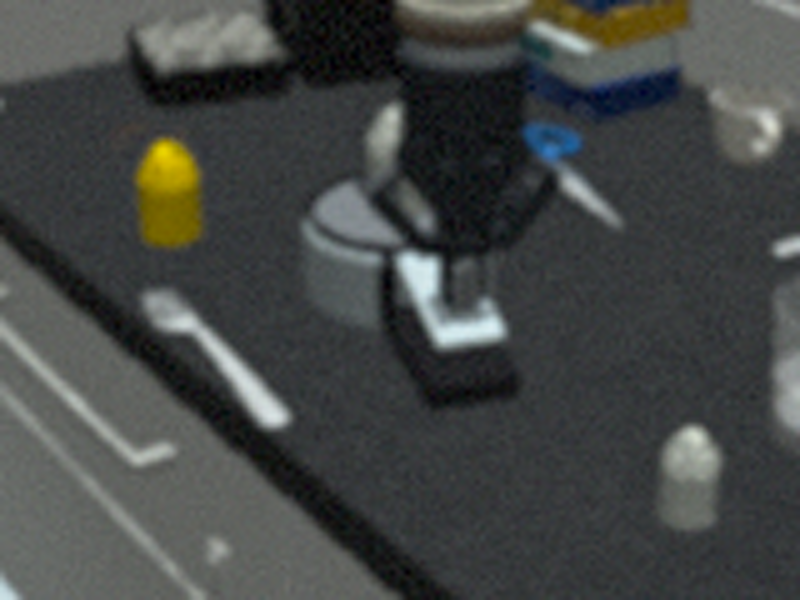

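The view shows the reamer seated at (385,145), the fingers holding the tilted paddle at (465,310), and the bystanders unmoved. The steady force of about 5.1 N matches half travel, so I'm handing in.

```bash
python3 -c "
from workcell import job
print(job.sign_off())"
```

```text
the job is handed in; nothing more can be done
None
```

The job is handed in: the large reamer is seated on the spigot and released, and the fingers are holding the paddle at about half travel (5.1 N; angle estimated at 0.14–0.15 rad, though a coarser image check read about 0.10).

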